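Sort two receiver boxes and hold the reset of the passed one

TASK

Sort the two receiver boxes on the repair bench: seat the one with the round tag in the service dock (the nest with the raised block at one end) and the one with the long bar tag in the plain wooden reject nest, each lying flat, tags up, and let go. Then take the stylus out of its stand, reach its tip down through the round hole in the lid of the docked box and press the recessed reset button fully down. Finish there, still gripping the stylus by its handle and holding the button down with it; leave the other things on the bench where they are.

Things in the scene. Friction and masses are not known exactly. Their poses are not given: they have to be found in the camera images.
- round_box: Passed aluminium receiver box, 96 (its x) x 52 (its y) x 40 mm high, about 0.3 kg, balanced at mid-length and heavier below, loose on the bench. On its lid, towards its -x end, a flat round black tag 34 mm across; near its +x end a round hole, 16 mm wide, goes straight down through the lid, 28 mm from the box's centre along +x. A white reset button is recessed in the hole. Origin: centre of the underside; z up.
- bar_box: Rejected aluminium receiver box, 96 (its x) x 52 (its y) x 40 mm high, about 0.3 kg, balanced at mid-length and heavier below, loose on the bench. On its lid, towards its -x end, a flat black bar-shaped tag 46 x 9 mm; near its +x end a round hole, 16 mm wide, goes straight down through the lid, 28 mm from the box's centre along +x. A white reset button is recessed in the hole. Origin: centre of the underside; z up.
- dock: Service dock, a fixed steel nest with black corner angles for the passed box, with a raised block (18 x 64 mm, 34 mm high) beyond its +x end, centred 72 mm from the origin. Origin: centre of its underside; x along its length. Floor plate 126 x 84 x 6 mm; the box lies lengthwise on it between four corner angles that stand 12 mm above the floor plate and leave 5 mm of play all round; the middle 72 mm of both long sides are open for fingers. The box may lie either way round.
- dock_seat (a point): Centre of the dock's floor, 6 mm above the bench, axes as the dock: a seated box has its origin here.
- reject: Reject nest, fixed, of plain wood, without a raised block. Origin: centre of its underside; x along its length. Floor plate 126 x 84 x 6 mm; the box lies lengthwise on it between four corner angles that stand 12 mm above the floor plate and leave 5 mm of play all round; the middle 72 mm of both long sides are open for fingers. The box may lie either way round.
- reject_seat (a point): Centre of the reject nest's floor, 6 mm above the bench, axes as the nest: a seated box has its origin here.
- round_box_hole (a point): Centre of the mouth of the reset hole in the round-tag box, in the plane of its lid, 40 mm above the box's underside.
- button_top (a point): Centre of the top face (13 mm across) of the round-tag box's reset button: 12 mm below the mouth of the hole when up, 18 mm when fully down; it moves with the button.
- round_box_reset (a joint): Travel of the round-tag box's reset button: 0 up, 0.006 m fully down. A spring resists with about 2 N at first and 4 N when fully down, and returns it.
- stand: Fixed light wooden stand for the stylus, a block 50 x 50 x 42 mm with a 10 mm square hole through it from the top. Origin: centre of its underside.
- stylus: Stylus standing upright in the stand, about 35 g: a round steel shaft 6 mm thick and 40 mm long below a black handle of square section 16 x 16 mm, 40 mm long, whose shoulder rests on the stand's top. Origin: the tip of the shaft, 2 mm above the bench in the stand; z up along the handle; x and y square to the handle's flats. Lift it 40 mm to draw it out.
- stylus_grip (a point): Middle of the stylus's handle, 60 mm above the tip.
- stylus_tip (a point): Tip of the stylus's shaft.
- driver: Bystander: screwdriver lying on the bench, 150 mm long along its x.
- spool: Bystander: small grey spool, 40 mm across, 30 mm high.
- cup: Bystander: white plastic cup, 64 mm across, 55 mm high.
- tape: Bystander: roll of tape lying flat, 84 mm across, 40 mm high.
- flux: Bystander: small amber bottle, 38 mm across, 85 mm high.
- remote: Bystander: black remote control, 45 x 150 x 16 mm, its length along its y.
- meter: Bystander: grey hand meter, 75 x 130 x 36 mm, its length along its y.
Things that resemble listed ones, but are neither listed nor needed, are in the scene too. What is shaped like the bar_box but turquoise is not meant.

How it is judged:
By the outcome, as a careful person would: the job done as asked, in the order asked, and still so for the second after the job is handed in, while the arm keeps its last pose, push and grip.
It also fails if it takes over 72 s, if anything falls off the work surface, if the arm or the gripper's body presses on something with over 40 N, if the wrist force passes 120 N, or if a joint passes its speed limit or range.

ROBOT

A 6-joint arm with a two-finger parallel gripper is mounted at the origin on the work surface. World frame = base frame: x ahead of the robot, y to its left, z up, the work surface at z = 0. Lengths are in m, angles in degrees, forces in N, time in s.
With the tool pointing down it reaches from about 0.4 to 0.825 m from the base axis. Payload 7 kg.
Tool frame: the origin (TCP) lies at the very end of the fingers, on their centre line; the grasp point (between the pads) lies 19 mm behind it; z points along the fingers, y is the line along which they close (so a half turn about z gives the same grasp; the last joint's range is limited). The gripper opens to 88 mm and grips with 3 to 60 N. Pads are 19 mm wide; open, the fingers measure 130 mm over their backs; the gripper's body (78 mm by 193 mm) begins 47 mm behind the grasp point.
Start: joints at [-48.409, 20.546, 0.682, 0, -70.136, -16.507], TCP at [0.286, -0.611, 0.202] pointing down, gripper open.
Joint ranges: [-176.03, 176.03], [-82.01, 121.73], [-58.28, 71.71], [-173.87, 95.51], [-174.79, -0.11], [-173.66, 173.66]. Speed limits (degrees/s): [136.94, 136.94, 172.46, 180, 180, 180].

INTERFACE

Orientations are given as [roll, pitch, yaw] about the fixed x, y, z axes, in that order (R = Rz(yaw) Ry(pitch) Rx(roll)).
In Python, from plant import get_state, imaging, r, finder gives the robot as it stands.
- The arm moves only by the shell command python3 -m handwheel 'ROWS' [FORCE]. ROWS is JSON, a list of rows, each a list of 5 numbers: the closure, from 0 (fully open) to 1 (shut), then the shift along the world's x, y, z in cm, then the turn about the world's z in degrees. A call has 1 to 8 rows; each row is the pose to reach, as a shift and turn from the pose commanded when the call began; what a row does not reach only later rows make up. A row lasts 1/8 s, in which the tool goes at most 62.5 mm and 10.7 degrees, less where a joint would pass 70% of its speed; a pose out of reach is approached as far as the arm can. A call with a gripper value outside its range is refused whole. The fingers move at their own pace and stop on an object; FORCE is the grip in N (left out, the last holds). Time passes only in rows, so rows that repeat a pose let the fingers close. It gives the time, the measured TCP pose, the force, the opening and the grip force at its end, in the units of the state.
- get_state(): the state, without advancing time (a new reading comes with each control period).
- imaging.capture(name): name is "scene" or "top" or "wrist"; returns (picture, depth): 384x512x3 uint8, red, green, blue; 384x512 float32, m along the optical axis (not along the pixel's ray), 0 where there is no reading.
- imaging.get_calibration(name): a dict with "fx", "fy", "cx", "cy" (pixels), "dist" ([k1, k2, p1, p2, k3] as OpenCV has them; the pictures are not rectified), "rvec" (rotation vector, rad) and "tvec" (3), from world to camera coordinates, as OpenCV has them; the wrist camera has in their place "hand_eye" (4x4, takes a point from camera to tool coordinates, whose origin is the TCP and whose axes are the flange's). Camera axes: x right, y down, z forward; pixel columns grow to the right and rows downward; lengths in m; the calibration is good to about 2 mm. A picture is of the moment at which its call begins: read the wrist's pose just before it. get_calibration takes no time and is no camera call.
- r.close_job(): hands the job in; it is judged then, once.
Trained networks look in the newest picture that a camera, given by its name, has taken for a name from the list of things; names that differ only in an ending like _2 or _b are one class to them, and where a whole thing is asked for, a point or a joint stands for the part that bears it (a point fixed in the world has none). Each returns a list of dicts, best first, with "p" (0 to 1); they miss things now and then, are a little off and sometimes report something else, mostly with a low value. They report only what shows in the picture. A call takes as long as a camera call. They do not tell look-alikes from the thing itself.
- finder.cut_out(camera, query): "region" (384x512 bool, what is visible of it) and "pixel" ([column, row] in pixels, amid what is visible of it).
The state is a dict: "time_s": time; "joints": joint angles; "qd": joint speeds; "joint_torque": joint torques, N m; "tcp_pos": TCP position; "eef_rot": TCP orientation; "contact_force": force on the tool from outside, world axes, zero at the start; "moment": the same for the moment, N m; "gripper_width": finger opening in m; "gripper_force": force on a finger pad.
Only numpy, scipy, OpenCV 4.12 (cv2) and the standard library are available. Lean on these libraries where they do the work, as an engineer would, in place of code of your own. Each camera call takes 0.05 s, during which the arm holds its last target. There are 200 camera calls.

## Working session

There is one attempt and no reset: what is moved stays moved. The work goes in short steps, Python scripts to look and compute and a shell command to move; the robot and the scene stay as the last step left them, time stands still between calls to the robot, and variables do not carry over. Pictures are saved under pics/ and viewed, at most 10 in all, crops included, and the job is handed in when it is done.

```bash
ls; mkdir -p pics; cat > h.py <<'E'
import numpy as np, cv2
from plant import get_state, imaging, r, finder
from scipy.spatial.transform import Rotation as R
def cap(n,f):
    s=get_state(); p,d=imaging.capture(n); cv2.imwrite('pics/'+f,p[:,:,::-1]); return s,p,d
def pts(n,d,uv,s=None):
    """pixels (N,2) -> world via depth"""
    c=imaging.get_calibration(n); K=np.array([[c['fx'],0,c['cx']],[0,c['fy'],c['cy']],[0,0,1]])
    uv=np.asarray(uv,float).reshape(-1,2)
    n_=cv2.undistortPoints(uv.reshape(-1,1,2),K,np.array(c['dist'])).reshape(-1,2)
    z=d[uv[:,1].astype(int),uv[:,0].astype(int)]
    P=np.c_[n_*z[:,None],z]
    return towld(c,P,s),z
def towld(c,P,s=None):
    if 'rvec' in c:
        M=cv2.Rodrigues(np.array(c['rvec'],float))[0]; return (P-np.ravel(c['tvec']))@M
    H=np.array(c['hand_eye']); T=R.from_euler('xyz',s['eef_rot'],degrees=True).as_matrix()
    return (P@H[:3,:3].T+H[:3,3])@T.T+np.array(s['tcp_pos'])
def rayz(n,uv,zw,s=None):
    """pixels -> world on plane z=zw"""
    c=imaging.get_calibration(n); K=np.array([[c['fx'],0,c['cx']],[0,c['fy'],c['cy']],[0,0,1]])
    n_=cv2.undistortPoints(np.asarray(uv,float).reshape(-1,1,2),K,np.array(c['dist'])).reshape(-1,2)
    a=towld(c,np.zeros((1,3)),s); b=towld(c,np.c_[n_,np.ones(len(n_))],s)
    return a+(b-a)*((zw-a[:,2:])/(b-a)[:,2:])
E
python3 - <<'E'
from h import *
print(get_state())
_,p1,d1=cap('top','top0.png');_,p2,d2=cap('scene','scene0.png')
cv2.imwrite('pics/both.png',cv2.resize(p1[:,:,::-1],(800,600)))
for cam,d in(('top',d1),('scene',d2)):
  for q in ['round_box','bar_box','dock','reject','stand','stylus','round_box_hole','stylus_grip']:
    for o in finder.cut_out(cam,q)[:4]:
      ys,xs=np.nonzero(o['region']); P,z=pts(cam,d,np.c_[xs,ys]); P=P[z>0]
      if len(P)==0: print(cam,q,'nodepth',o['pixel']);continue
      print(cam,q,round(o['p'],2),np.round(o['pixel']),len(P),'med',np.median(P,0).round(3),'zmax',np.percentile(P[:,2],95).round(3))
E
```

```text
pics
{'time_s': 0.0, 'joints': array([-4.84079447e+01,  2.05898739e+01,  6.34319485e-01, -1.96722207e-02,
       -7.01343693e+01, -1.65069980e+01]), 'qd': array([-0.03309172, -0.09328513, -0.02565393,  0.02993891,  0.05772758,
        0.04441899]), 'joint_torque': array([ 3.86285219e-04, -5.82716346e+01,  2.93060070e+01,  6.99741930e+00,
        6.86577841e-03, -1.55766948e-04]), 'tcp_pos': array([ 0.28593134, -0.61087881,  0.20074588]), 'eef_rot': array([ 1.79908528e+02, -7.82160730e-03, -1.54921636e+02]), 'contact_force': array([-0.82835436,  0.61846229,  0.02942212]), 'moment': array([0.00667463, 0.01915346, 0.05020143]), 'gripper_force': 0.0, 'gripper_width': 0.08757320886902373}
top round_box 0.75 [157. 182.] 690 med [0.566 0.339 0.039] zmax 0.043
top bar_box 0.94 [128. 280.] 714 med [0.284 0.433 0.039] zmax 0.044
top bar_box 0.66 [188. 223.] 641 med [0.453 0.25  0.039] zmax 0.044
top bar_box 0.63 [125. 219.] 645 med [0.463 0.445 0.039] zmax 0.044
top bar_box 0.58 [226. 188.] 597 med [0.554 0.13  0.04 ] zmax 0.044
top dock 0.93 [381. 198.] 1320 med [ 0.51  -0.336  0.006] zmax 0.
[... 652 characters left out ...]
[211. 131.] 676 med [ 0.514 -0.328  0.006] zmax 0.033
scene dock 0.66 [240. 156.] 592 med [ 0.469 -0.169  0.006] zmax 0.016
scene dock 0.22 [172. 167.] 498 med [ 0.717 -0.208  0.027] zmax 0.041
scene reject 0.75 [244. 154.] 589 med [ 0.468 -0.167  0.006] zmax 0.016
scene reject 0.32 [210. 133.] 594 med [ 0.515 -0.332  0.006] zmax 0.034
scene stand 0.84 [225. 197.] 285 med [0.623 0.01  0.037] zmax 0.045
scene stylus 0.55 [266. 123.] 585 med [ 0.329 -0.256  0.029] zmax 0.036
scene stylus 0.54 [224. 186.] 88 med [ 0.617 -0.003  0.062] zmax 0.083
scene round_box_hole 0.6 [299. 276.] 886 med [0.574 0.351 0.039] zmax 0.043
scene round_box_hole 0.3 [351. 217.] 653 med [0.317 0.243 0.015] zmax 0.019
```

View pics/both.png

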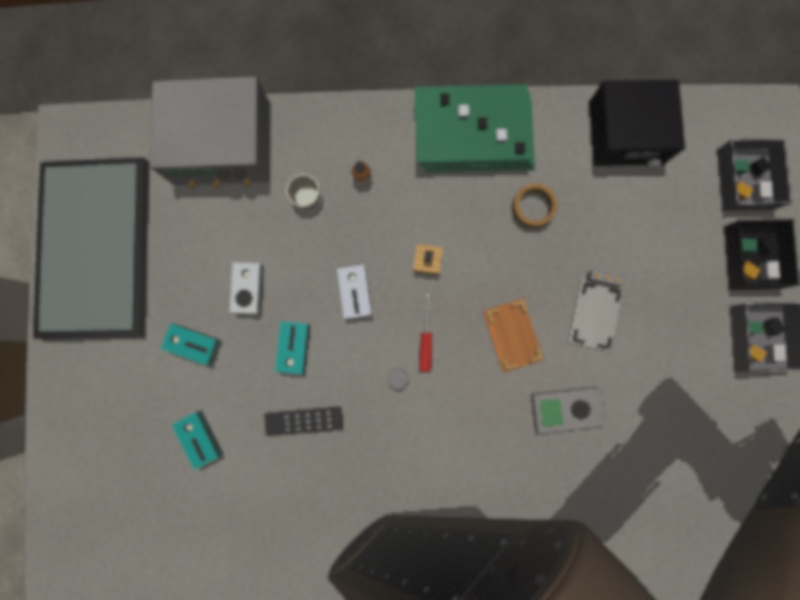

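View pics/scene0.png

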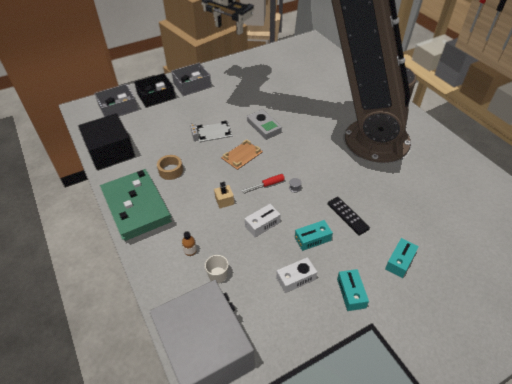

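The top view shows the round-tag aluminium box at (157,184) and the bar-tag aluminium box at (226,187). Three turquoise decoys sit at (188,223), (125,219) and (128,280). The dock is at (381,198) with its block at the upper end, the reject nest at (327,216), and the stand with stylus at (274,166). The finder's low-scored extras (meter, tray) are wrong. Next I'll fit the poses.

```bash
cat >> h.py <<'E'
def rect(P):
    (c,(w,h),a)=cv2.minAreaRect((P[:,:2]*1000).astype(np.float32))
    if w<h: w,h,a=h,w,a+90
    return np.round(c,1),round(w,1),round(h,1),round((a+90)%180-90,1)
def findnear(cam,q,d,s,xy,zlo,zhi,rad=.08):
    """world points of best region near xy, within height band"""
    best=None
    for o in finder.cut_out(cam,q):
        ys,xs=np.nonzero(o['region']); P,z=pts(cam,d,np.c_[xs,ys],s); P=P[z>0]
        if len(P) and np.hypot(*(np.median(P,0)[:2]-xy))<rad:
            Q=P[(P[:,2]>zlo)&(P[:,2]<zhi)&(np.hypot(*(P[:,:2]-xy).T)<.1)]
            if len(Q): return o,Q
    return None,None
E
python3 - <<'E'
from h import *
for cam in('top','scene'):
  s,p,d=cap(cam,cam+'1.png')
  for q,xy,a,b in [('round_box',(.57,.34),.034,.05),('bar_box',(.555,.135),.034,.05),('dock',(.51,-.335),-.005,.02),('reject',(.467,-.17),.0,.02),('stand',(.61,0),.035,.05)]:
    o,Q=findnear(cam,q,d,s,np.array(xy),a,b)
    if o: print(cam,q,o['p'],*rect(Q),'z',np.median(Q[:,2]).round(4))
  if cam=='top':
    cv2.imwrite('pics/crop.png',cv2.resize(p[150:250,100:250,::-1],(750,500),interpolation=cv2.INTER_CUBIC))
E
```

```text
top round_box 0.78 [569.2 342.6] 96.8 54.2 -3.3 z 0.04
top bar_box 0.89 [556.8 132.1] 96.6 52.1 7.3 z 0.0398
top dock 0.6 [ 513.3 -337.6] 152.0 87.1 -13.6 z 0.0057
top reject 0.56 [ 467.5 -171.3] 128.3 83.2 16.0 z 0.0057
top stand 0.49 [616.   -9.9] 50.5 49.9 -9.5 z 0.0416
scene round_box 0.72 [567.7 342.8] 98.2 54.2 -3.0 z 0.0398
scene bar_box 0.79 [556.4 132.4] 98.8 56.7 7.6 z 0.0395
scene dock 0.87 [ 505.8 -343. ] 149.1 113.3 -21.9 z 0.0061
scene reject 0.58 [ 468.3 -168.7] 127.8 84.9 14.7 z 0.006
scene stand 0.75 [616.1  -6.8] 52.8 50.1 80.1 z 0.0416
```

View pics/crop.png

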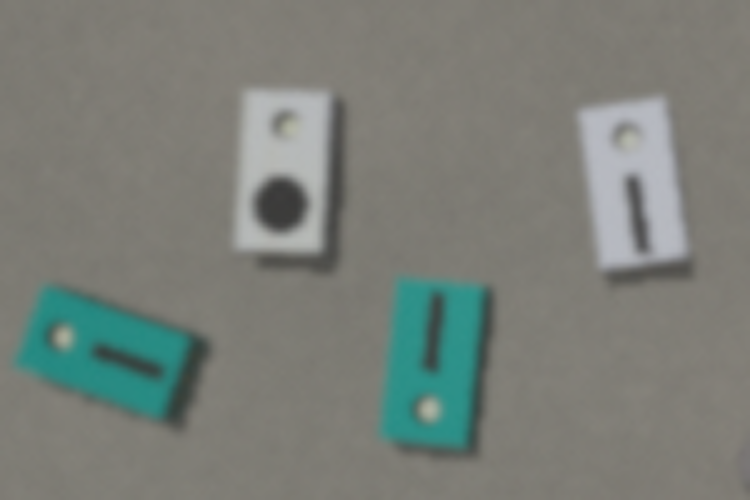

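The crop confirms it: the round tag is at (280,203) with its hole at (288,125), so hole towards +x. The bar-tag aluminium box is at (638,190) with its hole also towards +x, and the turquoise ones are decoys. I'll look at the dock and nest from close by on the way.

```bash
python3 -m handwheel '[[0,4,6,4,-9],[0,8,12,8,-18],[0,12,18,12,-27],[0,16,23,15,-35],[0,20,28,15,-35],[0,20,30,15,-35],[0,20,30,15,-35]]'
cat > dk.py <<'E'
from h import *
s,p,d=cap('wrist','w1.png'); print(s['tcp_pos'],s['eef_rot'],s['contact_force'])
for q,xy,a,b in [('dock',(.51,-.335),-.002,.012),('dock',(.51,-.335),.013,.022),('dock',(.51,-.335),.03,.04),('reject',(.467,-.17),.002,.012),('reject',(.467,-.17),.013,.022)]:
    o,Q=findnear('wrist',q,d,s,np.array(xy),a,b)
    if o: print(q,round(o['p'],2),*rect(Q),'z',np.median(Q[:,2]).round(4),len(Q))
E
python3 dk.py
```

```text
time_s: 2.38
tcp_pos: [0.4877, -0.3088, 0.3528]
eef_rot: [180.0, 0.1, 170.3]
contact_force: [-0.7, -0.9, -0.6]
gripper_width: 0.0879
gripper_force: 0.0
[ 0.48774309 -0.30878741  0.35279704] [1.79999651e+02 1.08909108e-01 1.70259915e+02] [-0.74048996 -0.86041978 -0.56470904]
dock 0.6 [ 503.5 -336.6] 130.9 84.6 -14.1 z 0.0057 2394
dock 0.6 [ 504.2 -336.3] 122.4 71.8 -14.6 z 0.0176 264
dock 0.6 [ 570.8 -353.2] 63.8 17.9 76.1 z 0.0337 280
reject 0.96 [ 466.8 -172.7] 126.1 84.8 16.1 z 0.0056 2543
reject 0.96 [ 466.6 -172.7] 116.0 72.7 16.1 z 0.0173 259
```

View pics/w1.png

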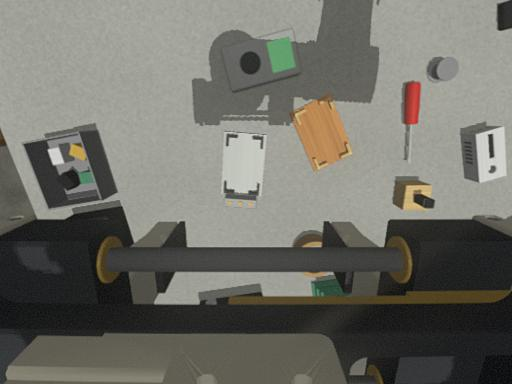

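The wrist view shows the dock at (243,165) with its block at the lower (+x) end, the reject nest at (322,133) and the stylus stand at (413,195). The fits give dock ≈ (0.501,-0.336), yaw -14.2, and reject ≈ (0.467,-0.173), yaw 16. Next is the round box, looking from slightly beyond it.

```bash
python3 -m handwheel '[[0,2,6,0,2],[0,3,12,0,4],[0,4,18,0,6.7],[0,5,24,0,6.7],[0,6,30,0,6.7],[0,8,36,0,6.7],[0,10,42,-1,6.7],[0,11,48,-3,6.7]]' && python3 -m handwheel '[[0,2,6,-2,0],[0,4,12,-4,0],[0,5,17,-6,0],[0,5,17,-8,0],[0,5,17,-8,0],[0,5,17,-8,0]]'
cat > bx.py <<'E'
from h import *
import sys
q,x,y,a,b,f=sys.argv[1],*map(float,sys.argv[2:6]),sys.argv[6]
s,p,d=cap('wrist',f); print(s['tcp_pos'].round(4),s['eef_rot'].round(1))
o,Q=findnear('wrist',q,d,s,np.array([x,y]),a,b)
if o: print(q,round(o['p'],2),*rect(Q),'z',np.median(Q[:,2]).round(4),len(Q),'grasp delta mm',(np.array(rect(Q)[0])-s['tcp_pos'][:2]*1000).round(1))
E
python3 bx.py round_box .568 .343 .034 .05 w2.png
```

```text
time_s: 3.68
tcp_pos: [0.5968, 0.1658, 0.3226]
eef_rot: [180.0, 0.1, 176.7]
contact_force: [1.1, -0.8, 0.1]
gripper_width: 0.0878
gripper_force: 0.0
time_s: 4.42
tcp_pos: [0.6465, 0.3338, 0.2439]
eef_rot: [180.0, 0.1, 176.7]
contact_force: [0.6, 0.1, 1.1]
gripper_width: 0.0875
gripper_force: 0.0
[0.6465 0.3338 0.2439] [1.800e+02 1.000e-01 1.767e+02]
round_box 0.8 [568.3 340.9] 95.7 52.1 -3.4 z 0.0399 2572 grasp delta mm [-78.2   7.1]
```

```bash
python3 -m handwheel '[[0,-4,0.7,-4,0],[0,-7.8,0.7,-9,0],[0,-7.8,0.7,-14,0],[0,-7.8,0.7,-19,0],[0,-7.8,0.7,-22,0],[0,-7.8,0.7,-23,0],[0,-7.8,0.7,-23,0]]' 25 && python3 -m handwheel '[[1,0,0,0,0],[1,0,0,0,0],[1,0,0,0,0],[1,0,0,0,0],[1,0,0,0,0],[1,0,0,0,0]]' 25
```

```text
time_s: 5.4
tcp_pos: [0.5682, 0.3422, 0.0137]
eef_rot: [180.0, 0.0, 176.8]
contact_force: [-0.3, -0.1, 0.5]
gripper_width: 0.0877
gripper_force: 0.0
time_s: 6.15
tcp_pos: [0.5676, 0.3421, 0.0131]
eef_rot: [-180.0, 0.0, 176.8]
contact_force: [-1.2, -1.3, 3.8]
gripper_width: 0.0509
gripper_force: 25.0
```

```bash
python3 -m handwheel '[[1,0,0,4,0],[1,0,0,9,0],[1,0,-2,14,0],[1,0,-7,16,0],[1,-1,-12,16,-2],[1,-1,-18,16,-4],[1,-2,-24,16,-6],[1,-3,-30,16,-8]]' && python3 -m handwheel '[[1,-1,-6,0,-1],[1,-1,-12,0,-2],[1,-2,-18,0,-3],[1,-3,-24,0,-3],[1,-3.6,-30,0,-3],[1,-3.6,-35,0,-3],[1,-3.6,-37.7,0,-3],[1,-3.6,-37.7,0,-3]]'
python3 dk.py
```

```text
time_s: 7.15
tcp_pos: [0.5364, 0.0404, 0.172]
eef_rot: [-180.0, -0.1, 168.7]
contact_force: [1.7, -1.8, -3.8]
gripper_width: 0.0507
gripper_force: 25.0
time_s: 8.15
tcp_pos: [0.5005, -0.3363, 0.1713]
eef_rot: [180.0, -0.1, 165.6]
contact_force: [0.4, 0.6, -4.0]
gripper_width: 0.0509
gripper_force: 25.0
[ 0.50053947 -0.33629689  0.17126695] [ 1.79972294e+02 -1.27385437e-01  1.65608177e+02] [ 0.36297007  0.60427491 -3.95423079]
dock 0.74 [ 506.4 -336.7] 121.8 59.1 70.0 z -0.0003 16
reject 0.62 [ 467.1 -172.6] 126.6 83.8 16.0 z 0.0057 6078
reject 0.62 [ 467.2 -172. ] 117.1 72.8 16.2 z 0.0174 685
```

View pics/w1.png

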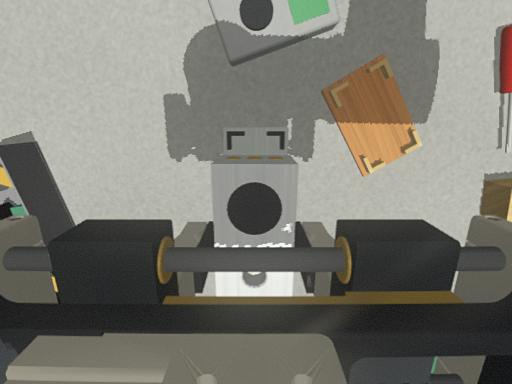

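The box hangs level above the dock, in line with its corners (image x 227–288 against box 213–297). Lowering it now.

```bash
python3 -m handwheel '[[1,0,0,-5,0],[1,0,0,-10,0],[1,0,0,-12,0],[1,0,0,-13.5,0],[1,0,0,-14.3,0],[1,0,0,-14.8,0],[1,0,0,-15.1,0],[1,0,0,-15.1,0]]'
```

```text
time_s: 9.45
tcp_pos: [0.5017, -0.3349, 0.0221]
eef_rot: [-180.0, 0.0, 165.8]
contact_force: [0.1, -0.2, -3.6]
gripper_width: 0.0514
gripper_force: 25.0
```

```bash
python3 -m handwheel '[[1,0,0,-0.15,0],[1,0,0,-0.25,0],[1,0,0,-0.25,0]]'
```

```text
time_s: 9.82
tcp_pos: [0.5015, -0.3349, 0.0193]
eef_rot: [180.0, 0.0, 165.8]
contact_force: [0.0, 0.3, -3.1]
gripper_width: 0.0512
gripper_force: 25.0
```

```bash
python3 -m handwheel '[[1,0,0,-0.1,0],[1,0,0,-0.1,0],[0,0,0,-0.1,0],[0,0,0,-0.1,0],[0,0,0,-0.1,0],[0,0,0,-0.1,0],[0,0,0,0,0]]' && python3 -m handwheel '[[0,0,0,3,0],[0,0,0,8,0],[0,0,0,14,0],[0,4,0,19,0],[0,7,0,22,0],[0,7,0,22,0],[0,7,0,22,0]]' && python3 bx.py round_box .50 -.336 .04 .055 w3.png
```

```text
time_s: 10.7
tcp_pos: [0.5015, -0.3348, 0.0192]
eef_rot: [180.0, -0.0, 165.8]
contact_force: [-0.4, 0.4, 0.4]
gripper_width: 0.0871
gripper_force: 0.0
time_s: 11.58
tcp_pos: [0.5708, -0.3345, 0.2382]
eef_rot: [180.0, -0.1, 165.8]
contact_force: [0.1, -0.0, -0.9]
gripper_width: 0.0876
gripper_force: 0.0
[ 0.5708 -0.3345  0.2382] [ 1.800e+02 -1.000e-01  1.658e+02]
round_box 0.76 [ 502.2 -335.6] 96.0 51.6 -14.8 z 0.0459 2648 grasp delta mm [-68.6  -1.1]
```

View pics/w3.png

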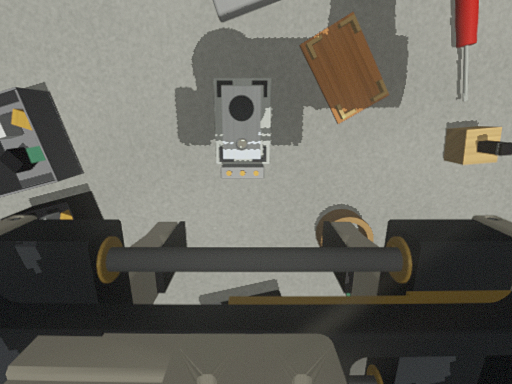

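The round box is seated in the dock: lid at 45.9 mm, between the corners, tag at (241,107) and hole at (242,145). Next is the bar box.

```bash
python3 -m handwheel '[[0,1,6,0,3],[0,2,12,0,7],[0,3,18,0,12],[0,4,24,0,17],[0,5,30,0,21.6],[0,6,36,0,21.6],[0,7,42,0,21.6],[0,7.4,46.5,0,21.6]]' && python3 -m handwheel '[[0,0,0,0,0],[0,0,0,0,0]]' && python3 bx.py bar_box .556 .132 .034 .05 w4.png
```

```text
time_s: 12.68
tcp_pos: [0.6449, 0.132, 0.2383]
eef_rot: [-180.0, -0.1, -172.6]
contact_force: [0.6, -0.1, -1.0]
gripper_width: 0.0873
gripper_force: 0.0
time_s: 12.92
tcp_pos: [0.6449, 0.1297, 0.2386]
eef_rot: [-180.0, -0.1, -172.6]
contact_force: [0.8, 0.4, 0.4]
gripper_width: 0.0878
gripper_force: 0.0
[0.6449 0.1297 0.2386] [-1.800e+02 -1.000e-01 -1.726e+02]
bar_box 0.91 [556.5 131.8] 94.4 51.4 7.0 z 0.0398 2650 grasp delta mm [-88.4   2.1]
```

```bash
python3 -m handwheel '[[0,-4,0.2,-4,0],[0,-8.8,0.2,-8,0],[0,-8.8,0.2,-13,0],[0,-8.8,0.2,-18,0],[0,-8.8,0.2,-21.5,0],[0,-8.8,0.2,-22.5,0],[0,-8.8,0.2,-22.5,0]]' 25 && python3 -m handwheel '[[1,0,0,0,0],[1,0,0,0,0],[1,0,0,0,0],[1,0,0,0,0],[1,0,0,0,0],[1,0,0,0,0]]' 25
```

```text
time_s: 13.9
tcp_pos: [0.5578, 0.1315, 0.0146]
eef_rot: [-180.0, -0.0, -172.7]
contact_force: [0.6, 0.8, 0.3]
gripper_width: 0.0878
gripper_force: 0.0
time_s: 14.65
tcp_pos: [0.5585, 0.1325, 0.0154]
eef_rot: [180.0, 0.1, -172.6]
contact_force: [-0.6, -1.1, 6.5]
gripper_width: 0.0336
gripper_force: 3.3
```

Width 34 mm isn't right for a 52 mm box. Looking before doing anything.

```bash
python3 - <<'E'
from h import *
s=get_state(); print(s['gripper_width'],s['gripper_force'],s['contact_force'],s['moment'])
_,p,d=cap('wrist','w5.png'); _,q,_=cap('scene','s5.png')
c=cv2.resize(q[190:270,210:330,::-1],(512,341),interpolation=cv2.INTER_CUBIC)
cv2.imwrite('pics/v5.png',np.vstack([p[100:330,:,::-1],c]))
print(get_state()['gripper_width'])
E
```

```text
0.033565904429824454 3.3307867207315667 [-0.63656768 -1.12974343  6.48037948] [-0.27517341  0.05762679  0.0413485 ]
0.02507820543753819
```

View pics/v5.png

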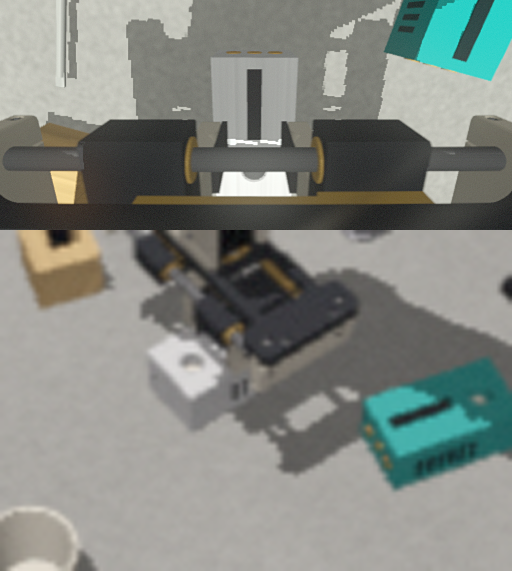

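```bash
python3 -m handwheel '[[1,0,0,0,0],[1,0,0,0,0]]' 25; python3 bx.py bar_box .556 .132 -.01 .08 w6.png; python3 - <<'E'
from h import *
s,p,d=cap('wrist','w6.png')
for uv in [(254,160),(225,165),(285,165),(215,200),(254,180),(254,270),(215,240),(292,240),(208,240),(300,240),(230,225),(280,225)]:
    P,z=pts('wrist',d,[uv],s); print(uv,P.round(4)[0],p[uv[1],uv[0]])
_,p,d=cap('top','t6.png')
o,Q=findnear('top','bar_box',d,s,np.array([.556,.132]),-.01,.06); print(rect(Q),np.percentile(Q[:,2],[5,50,95]))
E
```

```text
time_s: 15.0
tcp_pos: [0.5587, 0.1326, 0.0154]
eef_rot: [180.0, 0.1, -172.6]
contact_force: [0.7, -0.0, 5.4]
gripper_width: 0.005
gripper_force: 3.2
[0.5587 0.1326 0.0154] [ 1.800e+02  1.000e-01 -1.726e+02]
bar_box 0.87 [556.1 132.2] 97.6 66.2 7.0 z 0.0397 6470 grasp delta mm [-2.6 -0.4]
(254, 160) [0.5102 0.1266 0.0408] [160 162 158]
(225, 165) [0.5156 0.1098 0.0397] [160 162 157]
(285, 165) [0.511  0.1455 0.0392] [167 168 164]
(215, 200) [0.5382 0.1058 0.0398] [159 160 156]
(254, 180) [0.5222 0.1282 0.0408] [54 56 52]
(254, 270) [0.5322 0.1294 0.1234] [75 72 72]
(215, 240) [0.5212 0.1167 0.1278] [41 45 39]
(292, 240) [0.5184 0.1387 0.1276] [45 42 45]
(208, 240) [0.5224 0.1144 0.126 ] [46 45 47]
(300, 240) [0.5182 0.1411 0.1274] [46 46 42]
(230, 225) [0.5211 0.12   0.116 ] [53 52 52]
(280, 225) [0.5189 0.1364 0.116 ] [48 53 50]Traceback (most recent call last):
  File "<stdin>", line 6, in <module>
  File "h.py", line 26, in rect
    (c,(w,h),a)=cv2.minAreaRect((P[:,:2]*1000).astype(np.float32))
                                 ~^^^^^^
TypeError: 'NoneType' object is not subscriptable
```

The fingers have closed to 5 mm while the lid stays in place, so they have apparently gone into the box's sides. I'll reopen without moving the arm and check.

```bash
python3 -m handwheel '[[0.5,0,0,0,0],[0.4,0,0,0,0],[0.3,0,0,0,0],[0.2,0,0,0,0]]'; python3 -m handwheel '[[0,0,0,0,0],[0,0,0,0,0],[0,0,0,0,0],[0,0,0,0,0],[0,0,0,0,0]]'; python3 bx.py bar_box .556 .132 .034 .05 w7.png;python3 - <<'E'
from h import *
s,p,d=cap('wrist','w7.png')
cv2.imwrite('pics/v7.png',p[100:330,:,::-1])
E
```

```text
time_s: 15.75
tcp_pos: [0.5588, 0.1331, 0.0154]
eef_rot: [179.9, 0.2, -172.6]
contact_force: [-0.4, 2.7, 5.7]
gripper_width: 0.0352
gripper_force: 2.7
time_s: 16.38
tcp_pos: [0.5568, 0.1317, 0.0138]
eef_rot: [-180.0, -0.1, -172.6]
contact_force: [-0.3, 1.1, 0.7]
gripper_width: 0.0841
gripper_force: 0.0
[0.5568 0.1317 0.0138] [-1.800e+02 -1.000e-01 -1.726e+02]
bar_box 0.8 [556.5 132.7] 97.4 52.2 7.5 z 0.0398 9081 grasp delta mm [-0.3  1. ]
```

View pics/v7.png

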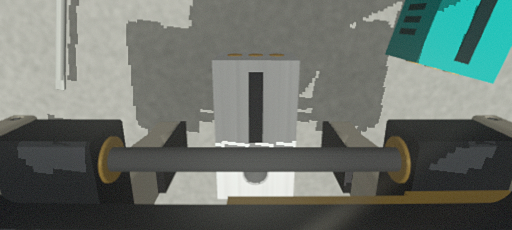

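The box is untouched at (0.5565, 0.1325) with the fingers clear on both sides. Retrying the close gently in stages.

```bash
python3 -m handwheel '[[0.3,0,0.1,0,0],[0.3,0,0.1,0,0],[0.36,0,0.1,0,0],[0.39,0,0.1,0,0],[0.42,0,0.1,0,0],[0.44,0,0.1,0,0],[0.46,0,0.1,0,0],[0.46,0,0.1,0,0]]' 20
```

```text
time_s: 17.52
tcp_pos: [0.5575, 0.133, 0.0143]
eef_rot: [-180.0, -0.0, -172.6]
contact_force: [-0.0, -0.8, 0.4]
gripper_width: 0.0504
gripper_force: 20.0
```

```bash
python3 -m handwheel '[[0.46,0,0,1,0],[0.46,0,0,3,0],[0.46,0,0,3,0]]'
```

```text
time_s: 17.9
tcp_pos: [0.5587, 0.1339, 0.046]
eef_rot: [179.9, 0.2, -172.6]
contact_force: [-0.8, -0.5, -2.8]
gripper_width: 0.0496
gripper_force: 20.0
```

```bash
python3 -m handwheel '[[0.46,0,0,5,0],[0.46,0,0,10,0],[0.46,-1,-4,12,0],[0.46,-3,-9,13,2],[0.46,-5,-14,13,4],[0.46,-7,-19,13,6],[0.46,-9,-24,13,8.7],[0.46,-9,-30.5,13,8.7]]' && python3 -m handwheel '[[0.46,0,0,0,0],[0.46,0,0,0,0],[0.46,0,0,0,0]]' && python3 dk.py && python3 bx.py bar_box .467 -.17 .1 .25 w8.png
```

```text
time_s: 18.9
tcp_pos: [0.4661, -0.1702, 0.1743]
eef_rot: [180.0, 0.1, -163.8]
contact_force: [1.7, 1.0, -1.6]
gripper_width: 0.0502
gripper_force: 20.0
time_s: 19.27
tcp_pos: [0.4676, -0.1684, 0.174]
eef_rot: [180.0, -0.0, -163.8]
contact_force: [-0.5, -0.3, -1.9]
gripper_width: 0.0498
gripper_force: 20.0
[ 0.46759914 -0.16837714  0.17403085] [ 1.79980912e+02 -1.32848314e-02 -1.63844091e+02] [-0.49891568 -0.29204322 -1.86194391]
dock 0.88 [ 520.8 -336.9] 166.1 83.9 -12.4 z 0.0058 1504
dock 0.88 [ 504.4 -335.3] 123.2 72.8 -14.3 z 0.0175 420
dock 0.88 [ 569.7 -356.3] 53.0 18.2 75.0 z 0.0338 425
reject 0.73 [ 422.4 -185.6] 84.0 32.0 -73.8 z 0.0057 1377
reject 0.73 [ 422.1 -185.7] 71.9 22.0 -73.9 z 0.0177 287
[ 0.4677 -0.1687  0.1743] [ 180.     0.  -163.8]
bar_box 0.55 [ 465.4 -169.1] 95.7 52.3 16.2 z 0.1997 9743 grasp delta mm [-2.3 -0.4]
```

View pics/w8.png

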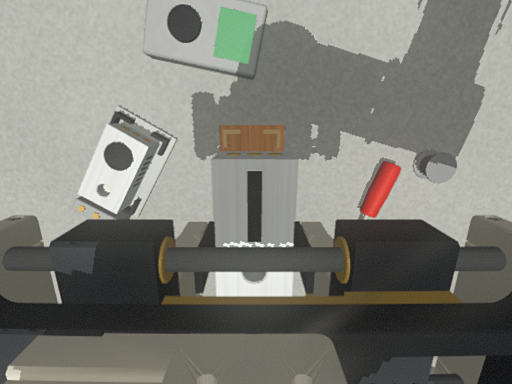

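The bar box hangs level with its tag at (254,205) and the nest's corners just beyond it at (222–283,135). It needs about +1.4 mm in x and -3.6 mm in y, then lower.

```bash
python3 -m handwheel '[[0.46,0.1,-0.4,-5,0],[0.46,0.1,-0.4,-10,0],[0.46,0.1,-0.4,-12,0],[0.46,0.1,-0.4,-13.5,0],[0.46,0.1,-0.4,-14.5,0],[0.46,0.1,-0.4,-15,0],[0.46,0.1,-0.4,-15.3,0],[0.46,0.1,-0.4,-15.3,0]]'&& python3 -m handwheel '[[0.46,0,0,-0.1,0],[0.46,0,0,-0.1,0]]'
```

```text
time_s: 20.68
tcp_pos: [0.4688, -0.1733, 0.0216]
eef_rot: [-180.0, 0.0, -163.9]
contact_force: [0.2, -0.3, -1.8]
gripper_width: 0.0502
gripper_force: 20.0
time_s: 20.92
tcp_pos: [0.4687, -0.1733, 0.0205]
eef_rot: [-180.0, 0.0, -163.9]
contact_force: [-0.6, 0.1, -2.2]
gripper_width: 0.0502
gripper_force: 20.0
```

```bash
python3 -m handwheel '[[0.46,0,0,-0.1,0],[0.46,0,0,-0.1,0],[0,0,0,-0.1,0],[0,0,0,-0.1,0],[0,0,0,-0.1,0],[0,0,0,-0.1,0],[0,0,0,0,0]]' && python3 -m handwheel '[[0,0,0,4,0],[0,0,0,9,0],[0,0,0,14,0],[0,4,0,18,0],[0,8,0,22,0],[0,8,0,22,0],[0,8,0,22,0]]' && python3 bx.py bar_box .467 -.173 .034 .055 w9.png && python3 bx.py round_box .502 -.336 .034 .055 w9.png; python3 - <<'E'
from h import *
s,p,d=cap('wrist','w9.png')
for q in('stand','stylus','stylus_grip'):
  for o in finder.cut_out('wrist',q):
      ys,xs=np.nonzero(o['region']); P,z=pts('wrist',d,np.c_[xs,ys],s); P=P[z>0]
      for a,b in ((.036,.048),(.075,.09)):
        Q=P[(P[:,2]>a)&(P[:,2]<b)]
        if len(Q)>5: print(q,o['p'],o['pixel'],rect(Q),np.median(Q[:,2]),len(Q))
E
```

```text
time_s: 21.8
tcp_pos: [0.4685, -0.1733, 0.0202]
eef_rot: [180.0, -0.0, -163.9]
contact_force: [-0.1, 0.5, -0.6]
gripper_width: 0.0872
gripper_force: 0.0
time_s: 22.68
tcp_pos: [0.5477, -0.1731, 0.2393]
eef_rot: [179.9, -0.1, -163.9]
contact_force: [-0.6, 0.1, -0.3]
gripper_width: 0.0877
gripper_force: 0.0
[ 0.5477 -0.1731  0.2393] [ 1.799e+02 -1.000e-01 -1.639e+02]
[ 0.5471 -0.1733  0.2391] [ 1.799e+02 -1.000e-01 -1.639e+02]
round_box 0.56 [ 502.6 -334.6] 95.4 53.1 -14.6 z 0.0458 2918 grasp delta mm [ -44.5 -161.3]
stand 0.78 [328.7, 217.5] (array([607.8, -34.5]), 43.9, 6.6, -19.1) 0.038487404688396704 10
stylus 0.55 [166.0, 132.0] (array([ 549.8, -340.9]), 41.2, 0.5, 76.1) 0.046470726087563974 6
stylus_grip 0.15 [248.6, 115.5] (array([ 467.1, -173.7]), 95.6, 51.3, 16.1) 0.04569635746899778 91
```

View pics/w9.png

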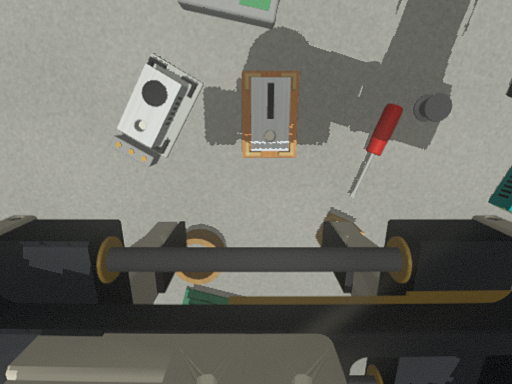

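Both boxes are seated, lids at 45.8 mm: bar tag in the wood nest (270,100), round tag in the dock (155,92) with its hole at (140,125). That uses up my ten pictures, so I measure by number from here. The stylus is next.

```bash
python3 -m handwheel '[[0,4,4,0,-5],[0,8,8,0,-11],[0,12,12,0,-17],[0,15.3,16.5,0,-22],[0,15.3,16.5,0,-25.8],[0,15.3,16.5,0,-25.8],[0,15.3,16.5,0,-25.8]]'; cat > st.py <<'E'
from h import *
s,p,d=cap('wrist','w10.png'); print(s['tcp_pos'],s['eef_rot'])
v,u=np.mgrid[0:384,0:512]; P,z=pts('wrist',d,np.c_[u.ravel(),v.ravel()],s)
for cx,rad in ((.616,.045),):
  m=(z>0)&(np.hypot(P[:,0]-.616,P[:,1]+.008)<rad)
  for a,b in ((.037,.047),(.076,.09)):
    k=m&(P[:,2]>a)&(P[:,2]<b); Q=P[k]
    if len(Q)>5: print(a,rect(Q),np.median(Q[:,2]),len(Q),'med',np.median(Q,0))
for o in finder.cut_out('wrist','stylus')[:2]:
    ys,xs=np.nonzero(o['region']); print(o['p'],o['pixel'],[xs.min(),xs.max(),ys.min(),ys.max()])
E
python3 st.py
```

```text
time_s: 23.95
tcp_pos: [0.7013, -0.0088, 0.2405]
eef_rot: [-180.0, 0.0, 170.3]
contact_force: [0.1, -0.1, -0.2]
gripper_width: 0.0877
gripper_force: 0.0
[ 0.70126844 -0.00884694  0.24051261] [-1.79999319e+02  8.77662495e-03  1.70339325e+02]
0.037 (array([615.5, -10.8]), 50.0, 49.6, -9.6) 0.0417160446555325 1227 med [ 0.61530505 -0.00947456  0.04171604]
0.076 (array([615.8, -10.4]), 15.4, 14.8, -10.1) 0.08151462092518974 182 med [ 0.61578964 -0.01029529  0.08151462]
0.67 [244.0, 111.1] [np.int64(234), np.int64(248), np.int64(102), np.int64(115)]
```

```bash
python3 -m handwheel '[[0,-4,-0.1,-3,0],[0,-8.5,-0.2,-6,0],[0,-8.5,-0.2,-9,0],[0,-8.5,-0.2,-14,0],[0,-8.5,-0.2,-18,0],[0,-8.5,-0.2,-19.3,0],[0,-8.5,-0.2,-19.3,0]]' && python3 -m handwheel '[[0.5,0,0,0,0],[0.7,0,0,0,0],[0.78,0,0,0,0],[0.81,0,0,0,0],[0.83,0,0,0,0],[0.86,0,0,0,0],[0.88,0,0,0,0],[0.88,0,0,0,0]]' 25
```

```text
time_s: 24.92
tcp_pos: [0.6166, -0.0107, 0.0475]
eef_rot: [-180.0, -0.0, 170.3]
contact_force: [-0.7, 0.6, 0.2]
gripper_width: 0.0878
gripper_force: 0.0
time_s: 25.92
tcp_pos: [0.6165, -0.0103, 0.0472]
eef_rot: [-180.0, -0.0, 170.3]
contact_force: [-0.2, 0.9, -0.6]
gripper_width: 0.0155
gripper_force: 25.0
```

```bash
python3 -m handwheel '[[0.88,0,0,2,0],[0.88,0,0,5,0],[0.88,0,0,10,0],[0.88,0,-3,15,0],[0.88,0,-9,16,-2],[0.88,0,-15,16,-5],[0.88,0,-21,16,-5],[0.88,0,-27,16,-5]]' && python3 -m handwheel '[[0.88,-0.5,-5.5,0,0],[0.88,-0.5,-5.5,0,0],[0.88,-0.5,-5.5,0,0]]' && cat > ho.py <<'E'
from h import *
s,p,d=cap('wrist','w11.png'); print(s['tcp_pos'].round(4),s['eef_rot'])
o,Q=findnear('wrist','round_box',d,s,np.array([.502,-.336]),.04,.055); print(rect(Q),np.median(Q[:,2]))
v,u=np.mgrid[0:384,0:512]; P,z=pts('wrist',d,np.c_[u.ravel(),v.ravel()],s)
m=(z>0)&(np.hypot(P[:,0]-.5295,P[:,1]+.3423)<.013)
k=m&(P[:,2]<.0425)&(P[:,2]>.02); print('button pts',k.sum(),np.median(P[k],0),rect(P[k]) if k.sum()>3 else '')
# hole rim: hull of low-depth pixels projected on the lid plane
uv=np.c_[u.ravel(),v.ravel()][k]
if len(uv)>3: W=rayz('wrist',uv,.0458,s); print('on lid plane',W.mean(0),rect(W))
# stylus in hand: tip points
m=(z>0)&(np.hypot(P[:,0]-s['tcp_pos'][0],P[:,1]-s['tcp_pos'][1])<.03)&(P[:,2]<s['tcp_pos'][2]+.01)&(P[:,2]>s['tcp_pos'][2]-.06)
print('stylus pts',m.sum(), np.median(P[m],0) if m.any() else '', P[m,2].min() if m.any() else '')
E
python3 ho.py
```

```text
time_s: 26.92
tcp_pos: [0.6163, -0.2821, 0.2074]
eef_rot: [180.0, 0.0, 165.3]
contact_force: [0.6, 0.7, -1.1]
gripper_width: 0.0158
gripper_force: 25.0
time_s: 27.3
tcp_pos: [0.6112, -0.3355, 0.2069]
eef_rot: [180.0, -0.0, 165.2]
contact_force: [1.0, 0.2, -1.1]
gripper_width: 0.0153
gripper_force: 25.0
[ 0.6112 -0.3355  0.2069] [ 1.79985167e+02 -3.80354919e-02  1.65225472e+02]
(array([ 502.4, -335.7]), 96.3, 51.4, -14.9) 0.04594027117178548
button pts 130 [ 0.52887935 -0.34313451  0.03345742] (array([ 528.7, -343.3]), 15.0, 14.0, -14.6)
on lid plane [ 0.52930037 -0.34233286  0.0458    ] (array([ 529.1, -342.5]), 14.4, 13.7, -15.7)
stylus pts 212 [ 0.60366425 -0.33372476  0.20658735] 0.1628047105941271
```

```bash
python3 -m handwheel '[[0.88,-4,-0.3,0,0],[0.88,-8.2,-0.7,0,0],[0.88,-8.2,-0.7,-4,0],[0.88,-8.2,-0.7,-8,0],[0.88,-8.2,-0.7,-10,0],[0.88,-8.2,-0.7,-10.5,0],[0.88,-8.2,-0.7,-10.5,0]]' 40; python3 - <<'E'
from h import *
s,p,d=cap('wrist','w12.png'); t=s['tcp_pos']; print(t)
v,u=np.mgrid[0:384,0:512]; P,z=pts('wrist',d,np.c_[u.ravel(),v.ravel()],s)
for a,b in((.05,.058),(.058,.068),(.068,.08)):
  m=(z>0)&(np.hypot(P[:,0]-t[0],P[:,1]-t[1])<.02)&(P[:,2]<b)&(P[:,2]>a)
  print(a,m.sum(),np.median(P[m],0) if m.any() else '')
E
```

```text
time_s: 28.28
tcp_pos: [0.5302, -0.3418, 0.103]
eef_rot: [-180.0, 0.0, 165.4]
contact_force: [-0.1, -0.3, -0.5]
gripper_width: 0.0156
gripper_force: 40.0
[ 0.53023095 -0.34177158  0.10300575]
0.05 1 [ 0.52708489 -0.34168514  0.0578706 ]
0.058 21 [ 0.5272753  -0.34061028  0.06332176]
0.068 30 [ 0.52698923 -0.34062898  0.07371195]
```

```bash
python3 -m handwheel '[[0.88,-0.1,-0.1,0,0],[0.88,-0.1,-0.1,-1,0],[0.88,-0.1,-0.1,-1.8,0],[0.88,-0.1,-0.1,-2.2,0],[0.88,-0.1,-0.1,-2.2,0]]' && python3 -m handwheel '[[0.88,0,0,-0.3,0],[0.88,0,0,-0.6,0],[0.88,0,0,-0.7,0],[0.88,0,0,-0.7,0]]'
```

```text
time_s: 28.95
tcp_pos: [0.5283, -0.3433, 0.0798]
eef_rot: [-180.0, -0.0, 165.3]
contact_force: [0.3, -0.1, -0.1]
gripper_width: 0.0155
gripper_force: 40.0
time_s: 29.45
tcp_pos: [0.5288, -0.3435, 0.0736]
eef_rot: [-180.0, 0.0, 165.3]
contact_force: [0.6, 0.5, 3.4]
gripper_width: 0.0153
gripper_force: 40.0
```

```bash
python3 -m handwheel '[[0.88,0,0,-0.1,0],[0.88,0,0,-0.1,0],[0.88,0,0,-0.1,0]]'; python3 -m handwheel '[[0.88,0,0,-0.1,0],[0.88,0,0,-0.1,0],[0.88,0,0,-0.1,0]]'
```

```text
time_s: 29.82
tcp_pos: [0.529, -0.3436, 0.073]
eef_rot: [-180.0, 0.1, 165.3]
contact_force: [0.0, 0.3, 7.0]
gripper_width: 0.0154
gripper_force: 40.0
time_s: 30.2
tcp_pos: [0.5294, -0.3439, 0.0728]
eef_rot: [-180.0, 0.1, 165.3]
contact_force: [-0.9, 1.2, 11.4]
gripper_width: 0.0152
gripper_force: 40.0
```

```bash
python3 -m handwheel '[[0.88,0,0,0,0],[0.88,0,0,0,0],[0.88,0,0,0,0],[0.88,0,0,0,0]]'; python3 - <<'E'
from h import *
_,p,d=cap('scene','s13.png'); s=None
for q,xy in (('round_box',(.502,-.336)),('bar_box',(.467,-.173))):
  o,Q=findnear('scene',q,d,s,np.array(xy),.04,.052); print(q,rect(Q) if o else None)
s=get_state(); print(s['contact_force'],s['tcp_pos'],s['gripper_width'])
if s['contact_force'][2]>7: print(r.close_job())
E
```

```text
time_s: 30.7
tcp_pos: [0.5294, -0.3438, 0.0728]
eef_rot: [-180.0, 0.1, 165.3]
contact_force: [-0.6, 0.6, 9.9]
gripper_width: 0.0156
gripper_force: 40.0
round_box (array([ 503.7, -331.4]), 95.0, 56.9, -16.1)
bar_box (array([ 468.3, -169.9]), 97.7, 54.3, 18.1)
[-0.6906258   1.1791604   9.99467477] [ 0.52941935 -0.34382844  0.07280668] 0.015522107339529849
the job is handed in; nothing more can be done
None
```

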